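# Find the fullest screw tin by weight

### The job

The parts cup wants refilling from the fullest of the three identical closed tins. Heft them one at a time from left to right (pick each a few centimetres up off the desk for a moment; stand it back upright where it was without banging it before you lift the next), then take the heaviest and finish while still holding it up, upright and steady, centred over the cup and well clear of it (its underside at least 5 cm above the rim). The other two tins are left standing at their places, and the cup and everything else stay where they are.

Things in the scene. Friction and masses are not known exactly. Their poses are not given: they have to be found in the camera images.
- tin_left_center (a point): the left tin (largest y) of the row of three: its centre, 29 mm above its underside. Closed upright round tin, 58 mm tall: aluminium body 53 mm across with white paper band; blue lid 54 mm across (top 14 mm), fixed shut; z up. The tins look the same, hold something solid and weigh 0.13 to 0.30 kg, but one 0.52 to 0.68 kg; which one changes from start to start and only its weight tells
- tin_mid_center (a point): the middle tin of the row: its centre, 29 mm above its underside. Closed upright round tin, 58 mm tall: aluminium body 53 mm across with white paper band; blue lid 54 mm across (top 14 mm), fixed shut; z up. The tins look the same, hold something solid and weigh 0.13 to 0.30 kg, but one 0.52 to 0.68 kg; which one changes from start to start and only its weight tells
- tin_right_center (a point): the right tin (smallest y) of the row: its centre, 29 mm above its underside. Closed upright round tin, 58 mm tall: aluminium body 53 mm across with white paper band; blue lid 54 mm across (top 14 mm), fixed shut; z up. The tins look the same, hold something solid and weigh 0.13 to 0.30 kg, but one 0.52 to 0.68 kg; which one changes from start to start and only its weight tells
- tin_left: the same tin as point tin_left_center; origin at the centre of its underside, z up along the tin
- tin_mid: the same tin as point tin_mid_center; origin at the centre of its underside, z up along the tin
- tin_right: the same tin as point tin_right_center; origin at the centre of its underside, z up along the tin
- cup_rim (a point): centre of the mouth of the open parts cup, 65 mm above the desk: an off-white cup with a green band, screws inside, 67 mm across the rim, standing loose beyond the tins
- parts_cup: the same cup; origin at the centre of its underside
- solder_reel: blue reel of solder wire, 54 mm across, 35 mm tall; a bystander; origin at the centre of its underside
- ins_tape: roll of black tape, 55 mm across, 19 mm tall; a bystander; origin at the centre of its underside
- desk_mat: the desk with its dark mat; its top is the work surface at z = 0
There are look-alikes about, which are no part of the job. What is shaped like the tin_right but brown or orange is not meant.

How it is judged:
On the way, in this order (a step that is already met when the one before it is completed fails the run):
1. the left tin is held in the fingers 2 cm or more above the desk for 0.3 s (height (world z) of tin_left_center above 0.049 m and contact force between the fingers and tin_left above 0.5 N and contact force between tin_left and desk_mat below 0.05 N and height (world z) of each of tin_mid_center, tin_right_center below 0.036 m and angle between each of tin_mid_center, tin_right_center's own z axis and vertical below 0.15 rad and contact force between each of tin_mid, tin_right and desk_mat above 0.5 N), for 0.3 s.
2. the middle tin is held in the fingers 2 cm or more above the desk for 0.3 s, the tins hefted before standing upright on the desk again (height (world z) of tin_mid_center above 0.049 m and contact force between the fingers and tin_mid above 0.5 N and contact force between tin_mid and desk_mat below 0.05 N and height (world z) of each of tin_left_center, tin_right_center below 0.036 m and angle between each of tin_left_center, tin_right_center's own z axis and vertical below 0.15 rad and contact force between each of tin_left, tin_right and desk_mat above 0.5 N), for 0.3 s.
3. the right tin is held in the fingers 2 cm or more above the desk for 0.3 s, the tins hefted before standing upright on the desk again (height (world z) of tin_right_center above 0.049 m and contact force between the fingers and tin_right above 0.5 N and contact force between tin_right and desk_mat below 0.05 N and height (world z) of each of tin_left_center, tin_mid_center below 0.036 m and angle between each of tin_left_center, tin_mid_center's own z axis and vertical below 0.15 rad and contact force between each of tin_left, tin_mid and desk_mat above 0.5 N), for 0.3 s.
At the end, for the whole second after the job is handed in: The heaviest tin is held still and upright (0.35 rad) by the fingers alone, its centre 135 mm or more above the desk, within 40 mm of the cup's axis; the other two stand upright on the desk within 60 mm of their starts, each loading it with under 4 N, as only the lighter ones do (((height (world z) of tin_left_center above 0.135 m and contact force between the fingers and tin_left above 0.5 N and contact force between tin_left and desk_mat below 0.05 N and horizontal distance between tin_left_center and cup_rim below 0.04 m and angle between tin_left_center's own z axis and vertical below 0.35 rad and linear speed of tin_left below 0.05 m/s and contact force between tin_left and parts_cup below 0.05 N and height (world z) of each of tin_mid_center, tin_right_center below 0.036 m and angle between each of tin_mid_center, tin_right_center's own z axis and vertical below 0.15 rad and contact force between tin_mid and desk_mat between 0.5 and 4 N and distance of each of tin_mid_center, tin_right_center from where it was at the start of the episode below 0.06 m and contact force between the fingers and tin_mid below 0.05 N and contact force between tin_right and desk_mat between 0.5 and 4 N and contact force between the fingers and tin_right below 0.05 N) or (height (world z) of tin_mid_center above 0.135 m and contact force between the fingers and tin_mid above 0.5 N and contact force between tin_mid and desk_mat below 0.05 N and horizontal distance between tin_mid_center and cup_rim below 0.04 m and angle between tin_mid_center's own z axis and vertical below 0.35 rad and linear speed of tin_mid below 0.05 m/s and contact force between tin_mid and parts_cup below 0.05 N and height (world z) of each of tin_left_center, tin_right_center below 0.036 m and angle between each of tin_left_center, tin_right_center's own z axis and vertical below 0.15 rad and contact force between tin_left and desk_mat between 0.5 and 4 N and distance of each of tin_left_center, tin_right_center from where it was at the start of the episode below 0.06 m and contact force between the fingers and tin_left below 0.05 N and contact force between tin_right and desk_mat between 0.5 and 4 N and contact force between the fingers and tin_right below 0.05 N) or (height (world z) of tin_right_center above 0.135 m and contact force between the fingers and tin_right above 0.5 N and contact force between tin_right and desk_mat below 0.05 N and horizontal distance between tin_right_center and cup_rim below 0.04 m and angle between tin_right_center's own z axis and vertical below 0.35 rad and linear speed of tin_right below 0.05 m/s and contact force between tin_right and parts_cup below 0.05 N and height (world z) of each of tin_left_center, tin_mid_center below 0.036 m and angle between each of tin_left_center, tin_mid_center's own z axis and vertical below 0.15 rad and contact force between tin_left and desk_mat between 0.5 and 4 N and distance of each of tin_left_center, tin_mid_center from where it was at the start of the episode below 0.06 m and contact force between the fingers and tin_left below 0.05 N and contact force between tin_mid and desk_mat between 0.5 and 4 N and contact force between the fingers and tin_mid below 0.05 N))); the arm keeps its last pose, push and grip.
It fails at once if a tin is tipped over (angle between any of tin_left_center, tin_mid_center, tin_right_center's own z axis and vertical above 0.7 rad).
It fails at once if a tin is banged or pressed hard onto the desk (over 70 N) (contact force between any of tin_left, tin_mid, tin_right and desk_mat above 70 N).
It fails at once if the cup or a bystander is pushed more than 3 cm (distance of any of parts_cup, solder_reel, ins_tape from where it was at the start of the episode above 0.03 m).
It also fails if it takes over 72 s, if anything falls off the work surface, if the arm or the gripper's body presses on something with over 40 N, if the wrist force passes 120 N, or if a joint passes its speed limit or range.

### The arm

A 6-joint arm with a two-finger parallel gripper is mounted at the origin on a cart in front of the work surface, level with it; the furniture and walls round the work are solid. World frame = base frame: x ahead of the robot, y to its left, z up, the work surface at z = 0. Lengths are in m, angles in rad, forces in N, time in s.
With the tool pointing down it reaches from about 0.275 to 0.775 m from the base axis. Payload 14.6 kg.
Tool frame: the origin (TCP) lies at the very end of the fingers, on their centre line; the grasp point (between the pads) lies 19 mm behind it (manip.grasp_offset is the distance from the TCP to the grasp point, in m); z points along the fingers, y is the line along which they close (so a half turn about z gives the same grasp; the last joint's range is limited). The gripper opens to 85 mm and grips with 20 to 120 N. Pads are 22 mm wide; open, the fingers measure 114 mm over their backs; the gripper's body (76 mm by 85 mm) begins 54 mm behind the grasp point. The pads swing forward as they close: fully open they stand 13 mm farther back than shut.
Start: joints at [1.118, 0.263, -0.048, 1.259, 0, 1.415], TCP at [0.154, 0.502, 0.231] pointing down, gripper open.
Joint ranges: [-2.65, 2.65], [-0.89, 1.7], [-1.18, 1.37], [-2.13, 2.11], [-1.35, 1.29], [-3.14, 3.14]. Speed limits (rad/s): [1.89, 1.89, 2.57, 2.79, 3.14, 3.14].

### API

Orientations are given as [roll, pitch, yaw] about the fixed x, y, z axes, in that order (R = Rz(yaw) Ry(pitch) Rx(roll)).
In Python, from bench import sensors, optics, manip gives the robot as it stands.
- The arm moves only by the tool drive_tool, never from a script. Its arguments are lists of equal length, an entry for each row: "hand": the opening in per cent of the stroke, from 0 (shut) to 100 (fully open); "slide": the shift along the tool's x, y, z in m, a list of three; "rotation": the turn, a rotation vector about the tool's x, y, z in rad, a list of three. In form: {"hand": [hand, ...], "slide": [[dx, dy, dz], ...], "rotation": [[wx, wy, wz], ...]}. A call has exactly 8 rows; each row shifts and turns the commanded pose from where the row before left it, along the tool's axes as they then stand; what a row does not reach is not made up. A row lasts 1/12 s, in which the tool goes at most 41.7 mm and 7.16 degrees, less where a joint would pass 70% of its speed; a pose out of reach is approached as far as the arm can. A call with a gripper value outside its range is refused whole. The fingers move at their own pace and stop on an object; "squeeze" is the grip in N (left out, the last holds). Time passes only in rows, so rows that do not move let the fingers close, or fill a call up. It gives the time, the measured TCP pose, the force, the opening and the grip force at its end, in the units of the state.
- sensors.read_state(): the state, without advancing time (a new reading comes with each control period).
- optics.capture(name): name is "scene" or "side" or "wrist"; returns a dict with "img" (480x640x3 uint8, red, green, blue), "camera_matrix" (3x3 intrinsics, pixels), "rvec" (rotation vector, rad) and "tvec" (3), from world to camera coordinates, as OpenCV has them. Camera axes: x right, y down, z forward; pixel columns grow to the right and rows downward; lengths in m; the calibration is good to about 2 mm. The wrist camera is an equidistant fisheye: a pixel r from the principal point sees the ray r / f radians off the axis. A picture is of the moment at which its call begins. There is no depth.
- manip.sign_off(): hands the job in; it is judged then, once.
The state is a dict: "clock": time; "qpos": joint angles; "qd": joint speeds; "tau": joint torques, N m; "position": TCP position; "tcp_rot": TCP orientation; "force": force on the tool from outside, world axes, zero at the start; "torque": the same for the moment, N m; "grip_width": finger opening in m; "gripper_force": force on a finger pad.
Only numpy, scipy, OpenCV 4.12 (cv2) and the standard library are available. Lean on these libraries where they do the work, as an engineer would, in place of code of your own. Each camera call takes 0.05 s, during which the arm holds its last target. There are 200 camera calls.

## Working session

There is one attempt and no reset: what is moved stays moved. The work goes in short steps, Python scripts to look and compute and a tool call to move; the robot and the scene stay as the last step left them, time stands still between calls to the robot, and variables do not carry over. Pictures are saved under pics/ and viewed, at most 10 in all, crops included, and the job is handed in when it is done.

Besides the shell and the picture viewer there is one more tool, called after "Emit:" by a JSON object that holds its "fn" and its "kwargs". drive_tool: Moves the arm, as the interface text tells. Its arguments: {"type":"object","properties":{"hand":{"type":"array","items":{"type":"number"}},"slide":{"type":"array","items":{"type":"array","items":{"type":"number"}}},"rotation":{"type":"array","items":{"type":"array","items":{"type":"number"}}},"squeeze":{"type":"number"}},"required":["hand","slide","rotation"]}

```bash
mkdir -p pics
python3 - <<'E'
from bench import sensors, optics, manip
import cv2,pickle
s=sensors.read_state();print({k:s[k] for k in s})
print(manip.grasp_offset)
for n in("scene","side"):
    c=optics.capture(n);pickle.dump(c,open(n+'.pkl','wb'))
    cv2.imwrite(f'pics/{n}0.png',c['img'][:,:,::-1])
    print(n,c['camera_matrix'],c['rvec'],c['tvec'])
E
```

```text
{'clock': 0.0, 'qpos': array([ 1.11771057e+00,  2.63512612e-01, -4.89312154e-02,  1.25941466e+00,
        1.02616255e-05,  1.41552875e+00]), 'qd': array([-0.00039452,  0.00025826,  0.00201697, -0.00136457, -0.00087687,
       -0.00015498]), 'tau': array([ 3.65409353e-03, -6.37609005e+01,  3.84564364e+01,  1.37598719e-02,
        3.44989053e-05, -1.56222632e-05]), 'position': array([0.15391583, 0.50163964, 0.23083255]), 'tcp_rot': array([-3.14054486e+00, -1.74394972e-04,  2.84377438e+00]), 'force': array([ 0.54678141, -0.24528066,  0.03101904]), 'torque': array([ 0.03875154, -0.0011044 , -0.00842025]), 'gripper_force': 0.0, 'grip_width': 0.08537256999613879}
0.0187
scene [[461.50825581   0.         334.05609733]
 [  0.         461.50825581 237.60835244]
 [  0.           0.           1.        ]] [ 2.16175518 -1.20818123  0.43181418] [-0.06738749  0.52880504  0.59899153]
side [[504.95279883   0.         320.10424949]
 [  0.         504.95279883 244.99181043]
 [  0.           0.           1.        ]] [ 1.99483216 -0.1865935   0.11397041] [-0.49603909  0.22046852  0.8737988 ]
```

View pics/scene0.png

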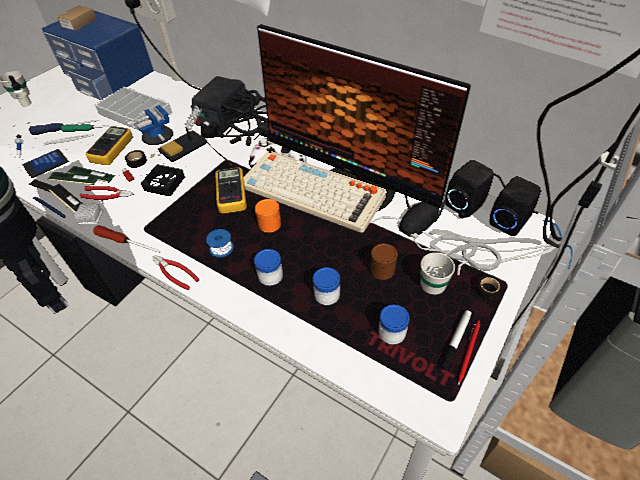

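View pics/side0.png

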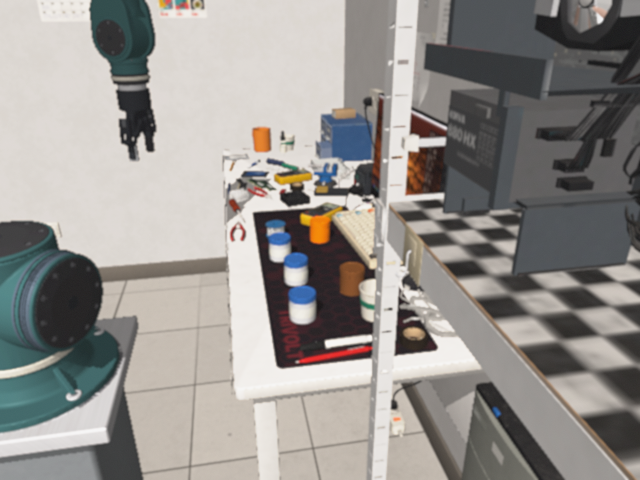

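The scene picture shows the three blue-lidded tins at (268,267), (326,286) and (394,324). The look-alikes are brown at (384,262) and orange at (268,216), not meant because of their colour. The cup is at (437,273), the reel at (219,242) and the tape at (489,286). I'll confirm this in one enlarged crop.

Run:
```python
import cv2,pickle
c=pickle.load(open('scene.pkl','rb'))
im=c['img'][190:360,200:510,::-1]
cv2.imwrite('pics/crop.png',cv2.resize(im,None,fx=2.5,fy=2.5,interpolation=cv2.INTER_CUBIC))
```

```text
(no output)
```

View pics/crop.png

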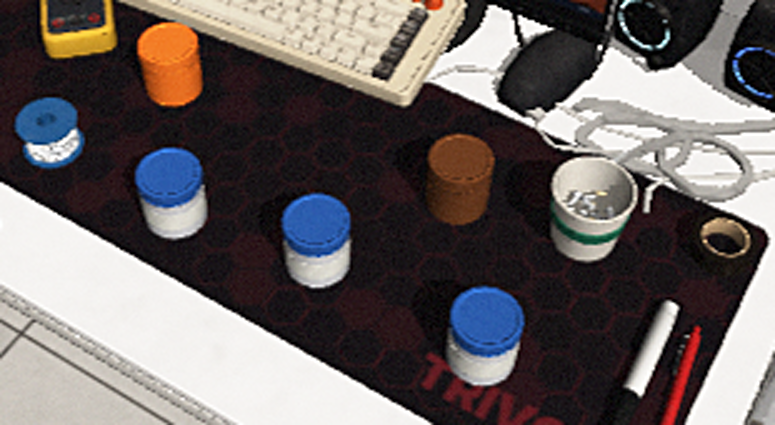

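The crop confirms it: the blue-lid, white-band tins have lid tops centred at crop (169,171), (316,220) and (486,313). The cup rim is centred at about (594,191). I'll fit positions from the blue lid masks in both cameras.

```bash
cat > h.py <<'E'
import cv2,pickle,numpy as np
from scipy.optimize import least_squares
th=np.linspace(0,2*np.pi,60)
def ring(x,y,z,r): return np.c_[x+r*np.cos(th),y+r*np.sin(th),0*th+z]
def proj(c,P): return cv2.projectPoints(P,c['rvec'],c['tvec'],c['camera_matrix'],None)[0][:,0]
def ray(c,u,v,z):
    R=cv2.Rodrigues(c['rvec'])[0];o=-R.T@c['tvec'];d=R.T@np.linalg.inv(c['camera_matrix'])@[u,v,1]
    return o+d*(z-o[2])/d[2]
def lids(c):
    h=cv2.cvtColor(c['img'],cv2.COLOR_RGB2HSV);m=cv2.inRange(h,(104,150,90),(122,255,255))
    n,l,st,ce=cv2.connectedComponentsWithStats(m)
    return [(st[i],ce[i]) for i in range(1,n) if st[i][4]>60]
def fit(c,st,ce,z0=.044,z1=.058,r=.027):
    bb=np.array([st[0],st[1],st[0]+st[2]-1,st[1]+st[3]-1],float)
    def f(p):
        q=proj(c,np.r_[ring(*p,z0,r),ring(*p,z1,r)])
        return np.r_[q.min(0),q.max(0)]-bb
    s=least_squares(f,ray(c,*ce,.05)[:2]);return s.x,s.fun
E
python3 - <<'E'
from h import *
for n in('scene','side'):
    c=pickle.load(open(n+'.pkl','rb'))
    for st,ce in lids(c):
        x,e=fit(c,st,ce);print(n,st,x.round(4),e.round(1))
c=pickle.load(open('scene.pkl','rb'))
for nm,u,v,z in(('cup',594,191,.065),('reel',47,119,.035),('tape',725,240,.019),('brown',461,152,.058),('orange',170,41,.058)):
    print(nm,ray(c,u/2.5+200,v/2.5+190,z).round(4))
E
```

```text
scene [140 106  29  31 361] [0.6952 0.9394] [ 3.2  7.4 -3.2 -6.8]
scene [ 31 152  31  20 204] [0.4303 1.0475] [ 2.2  0.5 -2.2 -0.4]
scene [206 229  25  19 357] [0.4621 0.5014] [-1.3 -2.7  1.4  2.5]
scene [254 249  27  24 509] [0.4677 0.3735] [-0.6 -1.   0.6  0.9]
scene [313 267  27  26 550] [0.4904 0.2438] [-0.7 -0.7  0.7  0.6]
scene [380 304  30  29 648] [0.4824 0.0882] [-0.4 -0.7  0.4  0.6]
side [315 165  21  17 113] [0.6908 0.9055] [ 2.3  4.1 -2.3 -3.6]
side [268 221  16   6  75] [0.4717 0.476 ] [-2.7 -4.   2.7  3.4]
side [268 232  23  12 190] [0.4705 0.3799] [ 0.1 -1.4 -0.1  1.3]
side [284 252  24  15 266] [0.4942 0.2511] [-0.3 -1.   0.3  0.9]
side [289 286  27  17 376] [0.4849 0.0917] [-0.5 -1.9  0.5  1.7]
cup [0.6236 0.0657 0.065 ]
reel [0.472  0.5124 0.035 ]
tape [ 0.6685 -0.0371  0.019 ]
brown [0.6096 0.1768 0.058 ]
orange [0.5883 0.4619 0.058 ]
```

Emit:
{"fn": "drive_tool", "kwargs": {"hand": [100,100,100,100,100,100,100,100], "slide": [[0,0,0],[0,0,0],[0,0,0],[-0.03,-0.012,0],[-0.03,-0.012,0],[-0.03,-0.012,0],[-0.03,-0.012,0],[-0.03,-0.012,0]], "rotation": [[0,0,-0.1],[0,0,-0.1],[0,0,-0.098],[0,0,0],[0,0,0],[0,0,0],[0,0,0],[0,0,0]], "squeeze": 40}}

```text
clock: 0.77
position: [0.3052, 0.441, 0.2311]
tcp_rot: [-3.141, -0.0, -3.141]
force: [0.5, -0.3, 0.2]
grip_width: 0.0854
gripper_force: 0.0
```

Emit:
{"fn": "drive_tool", "kwargs": {"hand": [100,100,100,100,100,100,100,100], "slide": [[-0.027,-0.011,0.012],[-0.027,-0.011,0.012],[-0.027,-0.011,0.012],[-0.027,-0.011,0.012],[-0.027,-0.011,0.012],[-0.027,-0.011,0.012],[0,0,0.012],[0,0,0]], "rotation": [[0,0,0],[0,0,0],[0,0,0],[0,0,0],[0,0,0],[0,0,0],[0,0,0],[0,0,0]]}}

```text
clock: 1.43
position: [0.4663, 0.3746, 0.1446]
tcp_rot: [-3.14, -0.003, 3.14]
force: [-0.1, -0.1, -0.4]
grip_width: 0.0855
gripper_force: 0.0
```

Run:
```python
from bench import optics
import cv2
c=optics.capture('wrist');cv2.imwrite('pics/w1.png',c['img'][:,:,::-1])
from h import *
R=cv2.Rodrigues(c['rvec'])[0]
print((-R.T@c['tvec']).round(3),R.round(2).tolist(),c['camera_matrix'])
for x,y,z in((.468,.374,.058),(.468,.401,.058),(.495,.374,.058),(.441,.374,.058),(.491,.246,.058),(.468,.374,.0)):
    p=R@np.array([x,y,z])+c['tvec'].ravel();a=np.arctan2(np.hypot(p[0],p[1]),p[2]);K=c['camera_matrix']
    d=p[:2]/np.hypot(p[0],p[1])*a*K[0,0];print((d+K[:2,2]).round(0))
```

```text
[0.387 0.375 0.285] [[0.0, 1.0, -0.0], [0.95, -0.0, 0.3], [0.3, -0.0, -0.95]] [[371.64829954   0.         321.13700179]
 [  0.         371.64829954 242.8311616 ]
 [  0.           0.           1.        ]]
[320. 255.]
[362. 255.]
[320. 293.]
[320. 215.]
[144. 284.]
[320. 231.]
```

View pics/w1.png

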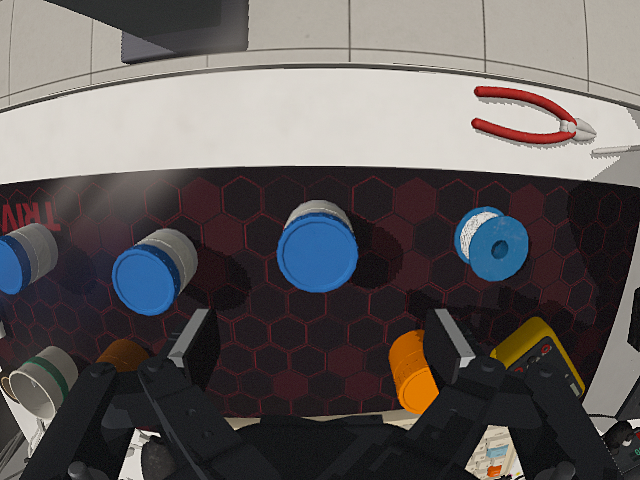

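The wrist view shows the left lid centred at (317,254) against a predicted (320,255), and the mid lid at (145,284) against (144,284), so the positions hold. Descending on the left tin.

Emit:
{"fn": "drive_tool", "kwargs": {"hand": [100,100,100,100,100,100,100,100], "slide": [[-0.002,-0.002,0.02],[0,0,0.02],[0,0,0.02],[0,0,0.02],[0,0,0.02],[0,0,0.016],[0,0,0.01],[0,0,0]], "rotation": [[0,0,0],[0,0,0],[0,0,0],[0,0,0],[0,0,0],[0,0,0],[0,0,0],[0,0,0]]}}

```text
clock: 2.15
position: [0.4668, 0.374, 0.0202]
tcp_rot: [-3.141, -0.002, -3.14]
force: [0.6, 0.2, -0.8]
grip_width: 0.0854
gripper_force: 0.0
```

Emit:
{"fn": "drive_tool", "kwargs": {"hand": [40,40,40,40,40,40,40,40], "slide": [[0,0,0],[0,0,0],[0,0,0],[0,0,0],[0,0,0],[0,0,0],[0,0,0],[0,0,0]], "rotation": [[0,0,0],[0,0,0],[0,0,0],[0,0,0],[0,0,0],[0,0,0],[0,0,0],[0,0,0]]}}

```text
clock: 2.82
position: [0.4686, 0.3743, 0.0228]
tcp_rot: [3.141, 0.002, -3.141]
force: [-1.6, -2.2, 7.6]
grip_width: 0.0531
gripper_force: 40.6
```

The grip is a little high (TCP z 0.023), so I'll reopen, go 10 mm lower and regrip.

Emit:
{"fn": "drive_tool", "kwargs": {"hand": [100,100,100,100,100,100,100,100], "slide": [[0,0,0],[0,0,0],[0,0,0],[0,0,0],[0,0,0.004],[0,0,0.004],[0,0,0.002],[0,0,0]], "rotation": [[0,0,0],[0,0,0],[0,0,0],[0,0,0],[0,0,0],[0,0,0],[0,0,0],[0,0,0]]}}

```text
clock: 3.48
position: [0.4677, 0.3737, 0.0105]
tcp_rot: [-3.141, -0.001, -3.141]
force: [-0.3, -0.6, 0.7]
grip_width: 0.0856
gripper_force: 0.0
```

Emit:
{"fn": "drive_tool", "kwargs": {"hand": [40,40,40,40,40,40,40,40], "slide": [[0,0,0],[0,0,0],[0,0,0],[0,0,0],[0,0,0],[0,0,0],[0,0,0],[0,0,0]], "rotation": [[0,0,0],[0,0,0],[0,0,0],[0,0,0],[0,0,0],[0,0,0],[0,0,0],[0,0,0]]}}

```text
clock: 4.15
position: [0.4682, 0.3741, 0.0115]
tcp_rot: [3.141, 0.0, -3.141]
force: [-1.6, 0.4, 5.4]
grip_width: 0.0529
gripper_force: 41.8
```

Emit:
{"fn": "drive_tool", "kwargs": {"hand": [40,40,40,40,40,40,40,40], "slide": [[0,0,-0.008],[0,0,-0.008],[0,0,-0.008],[0,0,-0.008],[0,0,-0.008],[0,0,0],[0,0,0],[0,0,0]], "rotation": [[0,0,0],[0,0,0],[0,0,0],[0,0,0],[0,0,0],[0,0,0],[0,0,0],[0,0,0]]}}

```text
clock: 4.82
position: [0.4679, 0.3739, 0.0511]
tcp_rot: [-3.141, -0.0, -3.141]
force: [-0.2, -0.4, -1.3]
grip_width: 0.0528
gripper_force: 42.5
```

Emit:
{"fn": "drive_tool", "kwargs": {"hand": [40,40,40,40,40,40,40,40], "slide": [[0,0,0],[0,0,0],[0,0,0],[0,0,0],[0,0,0],[0,0,0],[0,0,0],[0,0,0]], "rotation": [[0,0,0],[0,0,0],[0,0,0],[0,0,0],[0,0,0],[0,0,0],[0,0,0],[0,0,0]]}}

```text
clock: 5.48
position: [0.468, 0.3739, 0.0512]
tcp_rot: [-3.142, -0.0, -3.141]
force: [0.2, -0.5, -2.3]
grip_width: 0.0525
gripper_force: 42.5
```

Emit:
{"fn": "drive_tool", "kwargs": {"hand": [40,40,40,40,40,40,40,40], "slide": [[0,0,0.008],[0,0,0.008],[0,0,0.008],[0,0,0.006],[0,0,0.004],[0,0,0.003],[0,0,0.002],[0,0,0]], "rotation": [[0,0,0],[0,0,0],[0,0,0],[0,0,0],[0,0,0],[0,0,0],[0,0,0],[0,0,0]]}}

```text
clock: 6.15
position: [0.468, 0.3739, 0.012]
tcp_rot: [-3.141, -0.0, -3.141]
force: [-0.1, 0.4, -1.9]
grip_width: 0.053
gripper_force: 42.5
```

Emit:
{"fn": "drive_tool", "kwargs": {"hand": [40,40,60,80,100,100,100,100], "slide": [[0,0,0.001],[0,0,0],[0,0,0],[0,0,0],[0,0,0],[0,0,0],[0,0,0],[0,0,0]], "rotation": [[0,0,0],[0,0,0],[0,0,0],[0,0,0],[0,0,0],[0,0,0],[0,0,0],[0,0,0]]}}

```text
clock: 6.82
position: [0.4681, 0.374, 0.0113]
tcp_rot: [3.142, 0.0, -3.141]
force: [-0.4, 0.5, -0.1]
grip_width: 0.0854
gripper_force: 0.0
```

Emit:
{"fn": "drive_tool", "kwargs": {"hand": [100,100,100,100,100,100,100,100], "slide": [[0,0,-0.008],[0,0,-0.016],[0,0,-0.016],[0,0,-0.02],[0,0,-0.02],[0,0,-0.02],[0,0,-0.02],[0,0,0]], "rotation": [[0,0,0],[0,0,0],[0,0,0],[0,0,0],[0,0,0],[0,0,0],[0,0,0],[0,0,0]]}}

```text
clock: 7.48
position: [0.4694, 0.3748, 0.1356]
tcp_rot: [3.139, 0.005, -3.141]
force: [0.2, 1.0, 1.1]
grip_width: 0.0856
gripper_force: 0.0
```

Emit:
{"fn": "drive_tool", "kwargs": {"hand": [100,100,100,100,100,100,100,100], "slide": [[-0.004,-0.02,0],[-0.004,-0.022,0],[-0.004,-0.022,0],[-0.004,-0.022,0],[-0.004,-0.022,0],[-0.004,-0.02,0],[0,0,0],[0,0,0]], "rotation": [[0,0,0],[0,0,0],[0,0,0],[0,0,0],[0,0,0],[0,0,0],[0,0,0],[0,0,0]]}}

```text
clock: 8.15
position: [0.4922, 0.2452, 0.1315]
tcp_rot: [3.142, 0.0, 3.14]
force: [0.2, 0.3, 0.0]
grip_width: 0.0858
gripper_force: 0.0
```

```bash
cat >> h.py <<'E'
def wlid(c,z=.058):
    K=c['camera_matrix'];R=cv2.Rodrigues(c['rvec'])[0];o=-R.T@c['tvec'].ravel()
    h=cv2.cvtColor(c['img'],cv2.COLOR_RGB2HSV);m=cv2.inRange(h,(100,150,170),(125,255,255))
    m=cv2.morphologyEx(m,cv2.MORPH_OPEN,np.ones((5,5)))
    n,l,st,ce=cv2.connectedComponentsWithStats(m);out=[]
    for i in range(1,n):
        if st[i][4]<1500: continue
        p=(ce[i]-K[:2,2])/K[0,0];a=np.hypot(*p);d=R.T@np.r_[p/a*np.sin(a),np.cos(a)]
        out.append((ce[i].round(0),st[i][2:5],(o+d*(z-o[2])/d[2]).round(4)))
    return out
E
python3 - <<'E'
from bench import optics,sensors
from h import *
s=sensors.read_state();print(s['position'],s['force'])
c=optics.capture('wrist');cv2.imwrite('pics/w2.png',c['img'][:,:,::-1])
for o in wlid(c):print(o)
E
```

```text
[0.49223564 0.24523146 0.13153086] [0.15437854 0.30100317 0.03147587]
```

View pics/w2.png

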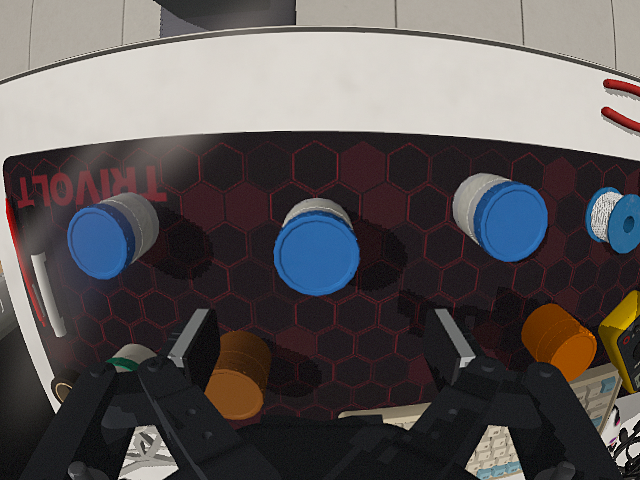

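The left tin stands back upright at (512,222), and the middle tin's lid is centred at (317,254), right under the gripper. Descending, gripping, lifting.

Emit:
{"fn": "drive_tool", "kwargs": {"hand": [100,100,100,100,100,100,100,100], "slide": [[0,0,0.02],[0,0,0.02],[0,0,0.02],[0,0,0.02],[0,0,0.02],[0,0,0.013],[0,0,0.008],[0,0,0]], "rotation": [[0,0,0],[0,0,0],[0,0,0],[0,0,0],[0,0,0],[0,0,0],[0,0,0],[0,0,0]]}}

```text
clock: 8.87
position: [0.4911, 0.2464, 0.009]
tcp_rot: [-3.141, -0.002, -3.141]
force: [-0.9, 0.7, -0.2]
grip_width: 0.0855
gripper_force: 0.0
```

Emit:
{"fn": "drive_tool", "kwargs": {"hand": [40,40,40,40,40,40,40,40], "slide": [[0,0,0],[0,0,0],[0,0,0],[0,0,0],[0,0,0],[0,0,0],[0,0,0],[0,0,0]], "rotation": [[0,0,0],[0,0,0],[0,0,0],[0,0,0],[0,0,0],[0,0,0],[0,0,0],[0,0,0]]}}

```text
clock: 9.53
position: [0.4927, 0.2457, 0.0115]
tcp_rot: [-3.141, 0.002, 3.141]
force: [-0.8, -3.9, 6.3]
grip_width: 0.0531
gripper_force: 41.2
```

Emit:
{"fn": "drive_tool", "kwargs": {"hand": [40,40,40,40,40,40,40,40], "slide": [[0,0,-0.008],[0,0,-0.008],[0,0,-0.008],[0,0,-0.008],[0,0,-0.008],[0,0,0],[0,0,0],[0,0,0]], "rotation": [[0,0,0],[0,0,0],[0,0,0],[0,0,0],[0,0,0],[0,0,0],[0,0,0],[0,0,0]]}}

```text
clock: 10.2
position: [0.4919, 0.2459, 0.0501]
tcp_rot: [-3.142, -0.0, -3.141]
force: [-0.1, 0.0, -4.8]
grip_width: 0.0529
gripper_force: 43.7
```

Emit:
{"fn": "drive_tool", "kwargs": {"hand": [40,40,40,40,40,40,40,40], "slide": [[0,0,0],[0,0,0],[0,0,0],[0,0,0],[0,0,0],[0,0,0],[0,0,0],[0,0,0]], "rotation": [[0,0,0],[0,0,0],[0,0,0],[0,0,0],[0,0,0],[0,0,0],[0,0,0],[0,0,0]]}}

```text
clock: 10.87
position: [0.4921, 0.2459, 0.0503]
tcp_rot: [-3.142, -0.0, -3.141]
force: [0.2, 0.0, -5.2]
grip_width: 0.053
gripper_force: 43.7
```

The middle tin weighs about 5.2 N, so it looks like the heavy one. I'll set it down gently and go to the right tin.

Emit:
{"fn": "drive_tool", "kwargs": {"hand": [40,40,40,40,40,40,40,40], "slide": [[0,0,0.008],[0,0,0.008],[0,0,0.008],[0,0,0.006],[0,0,0.004],[0,0,0.003],[0,0,0.002],[0,0,0]], "rotation": [[0,0,0],[0,0,0],[0,0,0],[0,0,0],[0,0,0],[0,0,0],[0,0,0],[0,0,0]]}}

```text
clock: 11.53
position: [0.4919, 0.2459, 0.0116]
tcp_rot: [-3.141, -0.0, -3.141]
force: [-3.6, -1.6, 1.5]
grip_width: 0.0531
gripper_force: 43.9
```

Emit:
{"fn": "drive_tool", "kwargs": {"hand": [40,40,60,80,100,100,100,100], "slide": [[0,0,0.001],[0,0,0],[0,0,0],[0,0,0],[0,0,0],[0,0,0],[0,0,0],[0,0,0]], "rotation": [[0,0,0],[0,0,0],[0,0,0],[0,0,0],[0,0,0],[0,0,0],[0,0,0],[0,0,0]]}}

```text
clock: 12.2
position: [0.4922, 0.246, 0.0103]
tcp_rot: [3.142, 0.0, -3.141]
force: [0.1, -0.7, -0.1]
grip_width: 0.0855
gripper_force: 0.0
```

Emit:
{"fn": "drive_tool", "kwargs": {"hand": [100,100,100,100,100,100,100,100], "slide": [[0,0,-0.008],[0,0,-0.016],[0,0,-0.016],[0,0,-0.02],[0,0,-0.02],[0,0,-0.02],[0,0,-0.02],[0,0,0]], "rotation": [[0,0,0],[0,0,0],[0,0,0],[0,0,0],[0,0,0],[0,0,0],[0,0,0],[0,0,0]]}}

```text
clock: 12.87
position: [0.4936, 0.2465, 0.1343]
tcp_rot: [3.14, 0.005, -3.141]
force: [0.1, -0.0, 0.5]
grip_width: 0.0856
gripper_force: 0.0
```

Emit:
{"fn": "drive_tool", "kwargs": {"hand": [100,100,100,100,100,100,100,100], "slide": [[0.001,-0.022,0],[0.001,-0.022,0],[0.001,-0.022,0],[0.001,-0.022,0],[0.001,-0.022,0],[0.001,-0.022,0],[0.001,-0.023,0],[0,0,0]], "rotation": [[0,0,0],[0,0,0],[0,0,0],[0,0,0],[0,0,0],[0,0,0],[0,0,0],[0,0,0]]}}

```text
clock: 13.53
position: [0.4849, 0.0882, 0.1304]
tcp_rot: [-3.141, -0.0, 3.14]
force: [0.1, 0.2, 0.1]
grip_width: 0.0856
gripper_force: 0.0
```

Run:
```python
from bench import optics,sensors
from h import *
s=sensors.read_state();print(s['position'],s['force'])
c=optics.capture('wrist');cv2.imwrite('pics/w3.png',c['img'][:,:,::-1])
```

```text
[0.48489268 0.08819789 0.13044119] [0.0727453  0.21841267 0.06604093]
```

View pics/w3.png

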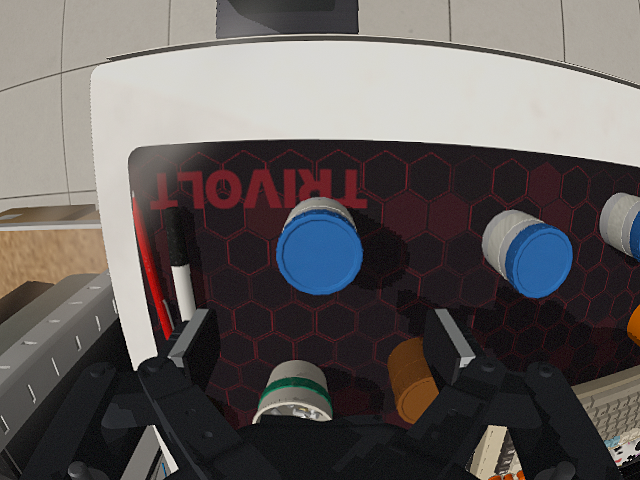

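The right lid is centred at (320,253) under the gripper, and the middle tin stands upright at (538,260). Same sequence.

Emit:
{"fn": "drive_tool", "kwargs": {"hand": [100,100,100,100,100,100,100,100], "slide": [[0,0,0.02],[0,0,0.02],[0,0,0.02],[0,0,0.02],[0,0,0.02],[0,0,0.012],[0,0,0.008],[0,0,0]], "rotation": [[0,0,0],[0,0,0],[0,0,0],[0,0,0],[0,0,0],[0,0,0],[0,0,0],[0,0,0]]}}

```text
clock: 14.25
position: [0.4844, 0.0915, 0.0091]
tcp_rot: [3.142, -0.002, -3.141]
force: [-1.0, -0.2, -0.4]
grip_width: 0.0854
gripper_force: 0.0
```

Emit:
{"fn": "drive_tool", "kwargs": {"hand": [40,40,40,40,40,40,40,40], "slide": [[0,0,0],[0,0,0],[0,0,0],[0,0,0],[0,0,0],[0,0,0],[0,0,0],[0,0,0]], "rotation": [[0,0,0],[0,0,0],[0,0,0],[0,0,0],[0,0,0],[0,0,0],[0,0,0],[0,0,0]]}}

```text
clock: 14.92
position: [0.4858, 0.091, 0.0114]
tcp_rot: [-3.142, 0.002, -3.141]
force: [-1.3, -0.4, 8.7]
grip_width: 0.0526
gripper_force: 40.3
```

Emit:
{"fn": "drive_tool", "kwargs": {"hand": [40,40,40,40,40,40,40,40], "slide": [[0,0,-0.008],[0,0,-0.008],[0,0,-0.008],[0,0,-0.008],[0,0,-0.008],[0,0,0],[0,0,0],[0,0,0]], "rotation": [[0,0,0],[0,0,0],[0,0,0],[0,0,0],[0,0,0],[0,0,0],[0,0,0],[0,0,0]]}}

```text
clock: 15.58
position: [0.485, 0.0909, 0.0501]
tcp_rot: [-3.142, -0.0, -3.141]
force: [-0.5, 0.1, -2.0]
grip_width: 0.0523
gripper_force: 42.1
```

Emit:
{"fn": "drive_tool", "kwargs": {"hand": [40,40,40,40,40,40,40,40], "slide": [[0,0,0],[0,0,0],[0,0,0],[0,0,0],[0,0,0],[0,0,0],[0,0,0],[0,0,0]], "rotation": [[0,0,0],[0,0,0],[0,0,0],[0,0,0],[0,0,0],[0,0,0],[0,0,0],[0,0,0]]}}

```text
clock: 16.25
position: [0.4851, 0.091, 0.0503]
tcp_rot: [3.142, 0.0, -3.141]
force: [0.1, 0.3, -0.7]
grip_width: 0.0527
gripper_force: 42.1
```

Right is light (about 1.3 N), so the middle tin is the heavy one. Set the right tin down and return to the middle.

Emit:
{"fn": "drive_tool", "kwargs": {"hand": [40,40,40,40,40,40,40,40], "slide": [[0,0,0.008],[0,0,0.008],[0,0,0.008],[0,0,0.006],[0,0,0.004],[0,0,0.003],[0,0,0.002],[0,0,0]], "rotation": [[0,0,0],[0,0,0],[0,0,0],[0,0,0],[0,0,0],[0,0,0],[0,0,0],[0,0,0]]}}

```text
clock: 16.92
position: [0.485, 0.091, 0.0115]
tcp_rot: [-3.142, -0.0, -3.141]
force: [-1.6, 0.1, 3.5]
grip_width: 0.0521
gripper_force: 42.1
```

Emit:
{"fn": "drive_tool", "kwargs": {"hand": [40,40,60,80,100,100,100,100], "slide": [[0,0,0.001],[0,0,0],[0,0,0],[0,0,0],[0,0,0],[0,0,0],[0,0,0],[0,0,0]], "rotation": [[0,0,0],[0,0,0],[0,0,0],[0,0,0],[0,0,0],[0,0,0],[0,0,0],[0,0,0]]}}

```text
clock: 17.58
position: [0.4852, 0.091, 0.0102]
tcp_rot: [-3.142, -0.0, -3.141]
force: [0.7, 0.7, 0.3]
grip_width: 0.0856
gripper_force: 0.0
```

Emit:
{"fn": "drive_tool", "kwargs": {"hand": [100,100,100,100,100,100,100,100], "slide": [[0,0,-0.008],[0,0,-0.016],[0,0,-0.016],[0,0,-0.02],[0,0,-0.02],[0,0,-0.02],[0,0,-0.02],[0,0,0]], "rotation": [[0,0,0],[0,0,0],[0,0,0],[0,0,0],[0,0,0],[0,0,0],[0,0,0],[0,0,0]]}}

```text
clock: 18.25
position: [0.4866, 0.091, 0.1341]
tcp_rot: [3.142, 0.005, -3.141]
force: [0.1, 0.1, 1.0]
grip_width: 0.0854
gripper_force: 0.0
```

Emit:
{"fn": "drive_tool", "kwargs": {"hand": [100,100,100,100,100,100,100,100], "slide": [[-0.001,0.022,0],[-0.001,0.022,0],[-0.001,0.022,0],[-0.001,0.022,0],[-0.001,0.022,0],[-0.001,0.022,0],[-0.001,0.023,0],[0,0,0]], "rotation": [[0,0,0],[0,0,0],[0,0,0],[0,0,0],[0,0,0],[0,0,0],[0,0,0],[0,0,0]]}}

```text
clock: 18.92
position: [0.4919, 0.2489, 0.1301]
tcp_rot: [3.141, -0.0, -3.139]
force: [-0.6, -0.4, -0.1]
grip_width: 0.0854
gripper_force: 0.0
```

Run:
```python
from bench import optics,sensors
from h import *
s=sensors.read_state();print(s['position'],s['force'])
c=optics.capture('wrist');cv2.imwrite('pics/w4.png',c['img'][:,:,::-1])
```

```text
[0.49194349 0.24892819 0.13009167] [-0.61922605 -0.39487528 -0.07926131]
```

View pics/w4.png

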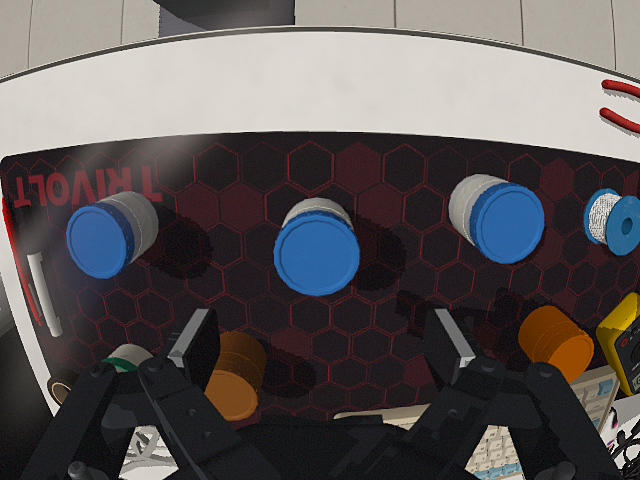

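All three tins are upright at their places, with the middle lid at (317,254). Grip, lift to TCP z of about 0.16, then carry to the cup at (0.624, 0.066).

Emit:
{"fn": "drive_tool", "kwargs": {"hand": [100,100,100,100,100,100,100,100], "slide": [[0,0,0.02],[0,0,0.02],[0,0,0.02],[0,0,0.02],[0,0,0.02],[0,0,0.012],[0,0,0.008],[0,0,0]], "rotation": [[0,0,0],[0,0,0],[0,0,0],[0,0,0],[0,0,0],[0,0,0],[0,0,0],[0,0,0]]}}

```text
clock: 19.63
position: [0.4913, 0.2451, 0.009]
tcp_rot: [-3.141, -0.002, 3.141]
force: [0.2, -0.5, 0.1]
grip_width: 0.0859
gripper_force: 0.0
```

Emit:
{"fn": "drive_tool", "kwargs": {"hand": [40,40,40,40,40,40,40,40], "slide": [[0,0,0],[0,0,0],[0,0,0],[0,0,0],[0,0,0],[0,0,0],[0,0,0],[0,0,0]], "rotation": [[0,0,0],[0,0,0],[0,0,0],[0,0,0],[0,0,0],[0,0,0],[0,0,0],[0,0,0]], "squeeze": 55}}

```text
clock: 20.3
position: [0.4927, 0.246, 0.0115]
tcp_rot: [3.141, 0.002, -3.141]
force: [-1.0, -1.5, 8.7]
grip_width: 0.0527
gripper_force: 56.5
```

Emit:
{"fn": "drive_tool", "kwargs": {"hand": [40,40,40,40,40,40,40,40], "slide": [[0,0,-0.01],[0,0,-0.02],[0,0,-0.025],[0,0,-0.025],[0,0,-0.025],[0,0,-0.025],[0,0,-0.02],[0,0,0]], "rotation": [[0,0,0],[0,0,0],[0,0,0],[0,0,0],[0,0,0],[0,0,0],[0,0,0],[0,0,0]]}}

```text
clock: 20.97
position: [0.4934, 0.2465, 0.1647]
tcp_rot: [3.14, 0.005, -3.141]
force: [0.3, 0.4, -4.7]
grip_width: 0.0527
gripper_force: 60.0
```

Emit:
{"fn": "drive_tool", "kwargs": {"hand": [40,40,40,40,40,40,40,40], "slide": [[-0.008,-0.01,0],[-0.01,-0.014,0],[-0.012,-0.016,0],[-0.012,-0.016,0],[-0.012,-0.016,0],[-0.012,-0.016,0],[-0.012,-0.016,0],[-0.01,-0.014,0]], "rotation": [[0,0,0],[0,0,0],[0,0,0],[0,0,0],[0,0,0],[0,0,0],[0,0,0],[0,0,0]]}}

```text
clock: 21.63
position: [0.5804, 0.1263, 0.1589]
tcp_rot: [-3.141, -0.002, 3.141]
force: [0.6, -0.1, -4.4]
grip_width: 0.0526
gripper_force: 60.0
```

Emit:
{"fn": "drive_tool", "kwargs": {"hand": [40,40,40,40,40,40,40,40], "slide": [[-0.01,-0.014,0],[-0.01,-0.014,0],[-0.01,-0.014,0],[-0.008,-0.01,0],[-0.006,-0.01,0],[0,0,0],[0,0,0],[0,0,0]], "rotation": [[0,0,0],[0,0,0],[0,0,0],[0,0,0],[0,0,0],[0,0,0],[0,0,0],[0,0,0]]}}

```text
clock: 22.3
position: [0.6238, 0.0664, 0.1602]
tcp_rot: [3.141, -0.0, -3.141]
force: [0.2, 0.2, -5.0]
grip_width: 0.0527
gripper_force: 60.0
```

Run:
```python
from bench import optics,sensors
from h import *
s=sensors.read_state();print(s['position'],s['tcp_rot'],s['force'],s['grip_width'],s['gripper_force'])
a=optics.capture('scene');b=optics.capture('side')
f=lambda i,x,y:cv2.resize(i[y:y+200,x:x+265,::-1],None,fx=3,fy=3)
im=np.vstack([a['img'][180:340+20,200:520,::-1],b['img'][200:380,220:540,::-1]])
cv2.imwrite('pics/end.png',cv2.resize(im,None,fx=1.6,fy=1.6))
for st,ce in lids(a):print(st,fit(a,st,ce)[0].round(3))
```

```text
[0.62382867 0.06635851 0.16023221] [ 3.14137098e+00 -3.69496767e-04 -3.14109403e+00] [ 0.17557405  0.21125439 -5.0321811 ] 0.05270834594740251 59.96713053435087
[433 209  28  26 453] [0.759 0.102]
[253 248  27  24 503] [0.469 0.377]
[378 304  30  28 648] [0.481 0.092]
```

View pics/end.png

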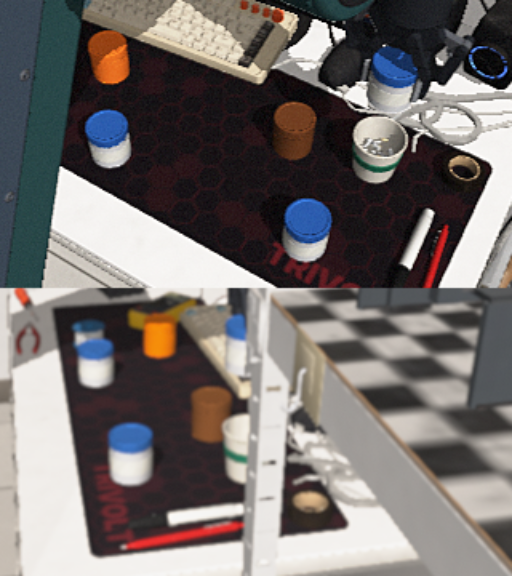

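The picture shows the middle tin held upright above the cup: tin at crop (392,80), cup rim at (380,135). The other two tins stand at (0.469,0.377) and (0.481,0.092), and the cup, reel and tape have not moved. The load is steady at 5 N.

```bash
python3 -c "
from bench import manip
print(manip.sign_off())"
```

```text
the job is handed in; nothing more can be done
None
```

I hefted all three tins in order; the middle one is the heaviest (about 5 N, against about 2 N left and 1–2 N right), and I handed in holding it upright over the cup, its underside about 8 cm above the rim; no verdict came back.

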